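# Shut and lock the cutting-die case

## Robot

A 6-joint arm with a two-finger parallel gripper is mounted at the origin on the work surface. World frame = base frame: x ahead of the robot, y to its left, z up, the work surface at z = 0. Lengths are in mm, angles in rad, forces in N, time in s.
With the tool pointing down it reaches from about 325 to 900 mm from the base axis. Payload 3.5 kg.
Tool frame: the origin (TCP) lies between the finger pads; the fingertips stand 19 mm ahead of it and the grasp point (between the pads) is the TCP; x points along the fingers, y is the direction in which the jaws open and shut, and the axes are right-handed (so a half turn about x gives the same grasp; the last joint's range is limited). The gripper opens to 85 mm and grips with 20 to 120 N. Pads are 22 mm wide; open, the fingers measure 114 mm over their backs; the gripper's body (76 mm by 85 mm) begins 54 mm behind the grasp point. The pads swing forward as they close: fully open they stand 13 mm farther back than shut.
Start: joints at [-1.378, 0.276, -0.026, 1.268, 0, 1.467], TCP at [182.179, -597.857, 250.313] pointing down, gripper open.
Joint ranges: [-3.12, 3.12], [-0.85, 1.88], [-1.08, 1.24], [-1.95, 2.15], [-1.57, 1.53], [-3.14, 3.14]. Speed limits (rad/s): [2.57, 2.57, 3.14, 3.14, 3.14, 3.14].

## Interface

Orientations are given as [roll, pitch, yaw] about the fixed x, y, z axes, in that order (R = Rz(yaw) Ry(pitch) Rx(roll)).
In Python, from plant import get_obs, vision, bot gives the robot as it stands. The module is installed in compiled form; this text tells all that it offers.
- The arm moves only by the tool carry_out, never from a script. Its argument "increments" is a list that holds one entry, the list of rows, each a list of 7 numbers: the turn, a rotation vector about the tool's x, y, z in rad, then the shift along the tool's x, y, z in m, then the finger opening in m, from 0 to 0.0854. In form: [[[wx, wy, wz, tx, ty, tz, grip], ...]]. A call has 1 to 8 rows; each row is the pose to reach, as a shift and turn from the pose commanded when the call began, along the tool's axes at that moment; what a row does not reach only later rows make up. A row lasts 1/12 s, in which the tool goes at most 41.7 mm and 7.16 degrees, less where a joint would pass 70% of its speed; a pose out of reach is approached as far as the arm can. A call with a gripper value outside its range is refused whole. The fingers move at their own pace and stop on an object; "squeeze" is the grip in N (left out, the last holds). Time passes only in rows, so rows that repeat a pose let the fingers close. It gives the time, the measured TCP pose, the force and the opening at its end, in the units of the state.
- get_obs(): the state, without advancing time (a new reading comes with each control period).
- vision.snapshot(name): name is "side" or "top" or "wrist"; returns the picture (480x640x3 uint8, red, green, blue); there is no depth.
- vision.camera_params(name): a dict with "fx", "fy", "cx", "cy" (pixels), "R" (3x3) and "t" (3): a world point X has camera coordinates R X + t. Camera axes: x right, y down, z forward; pixel columns grow to the right and rows downward; lengths in mm; the calibration is good to about 2 mm. A picture is of the moment at which its call begins: read the wrist's pose just before it. camera_params takes no time and is no camera call; for the wrist camera it gives the pose at the moment of the call.
- bot.finish_job(): hands the job in, once; it reports no verdict.
The state is a dict: "clock": time; "qpos": joint angles; "joint_velocities": joint speeds; "tau": joint torques, N m; "ee_pos": TCP position; "tool_rot": TCP orientation; "ft_force": force on the tool from outside, world axes, zero at the start; "wrist_torque": the same for the moment, N m; "grip_width": opening from 0.0 (shut) to 1.0 (fully open).
Only numpy, scipy, OpenCV 4.12 (cv2) and the standard library are available. Lean on these libraries where they do the work, as an engineer would, in place of code of your own. Each camera call takes 0.05 s, during which the arm holds its last target.

## Task

Push the sliding lid of the green die case fully shut. Then lock it: take the red T-handled key that stands in the lock block, turn it gently back and forth under light downward pressure until you find the place where it gives, and press it down fully home there. Do not force the key down where it is blocked, leave the other things on the table where they are, and let go at the end.

Things in the scene. Friction and masses are not known exactly. Their poses are not given: they have to be found in the camera images.
- case: the open-topped dark green steel case, fixed to the table: 180 wide (its x) x 240 long (its y) x 55 high, with a steel guide along each long edge (top at 67). Origin at the centre of its underside, z up. At its +y end stands the grey lock block, 66 x 66, 70 high, centred 157 from the origin along +y (it covers y 124 to 190). The case's yaw is within 0.4 rad of the world's axes
- lid_rib (a point): centre of the black push rib that stands across the lid (100 along the case's x, 12 thick along its y, 28 high, from 60 to 88 above the table; this point is at 74). The lid is an aluminium plate 164 x 240 x 4, its top 60 above the table, that slides along the case's y; the rib stands on its middle, so with the lid shut the rib is right over the middle of the case. Push the rib's far-from-lock face towards the lock (the case's +y) to shut the lid, to its stop
- lid (a joint): how far the lid is open, m: 0 shut against its stop, starts 0.06 to 0.11, grows as the lid moves away from the lock (the case's -y). It slides with about 2 N of friction and stays where it is left
- lock_top (a point): centre of the top face of the lock block, on the key's axis, 70 above the table
- key_bow (a point): centre of the key's red flat handle: 44 wide along its own x, 10 thick along its own y, 28 high, z up. At the start it is 116 above the table, fully home 96 (its underside then 12 above the lock block). It turns about the vertical line through lock_top. Pinch it across its thickness from above
- key_turn (a joint): turn of the key, rad, counter-clockwise from above positive; at 0 the handle's x is the case's x. It can turn -1.2 to 1.2 and starts within 0.2 of 0. The place where the key can go down is hidden and differs each time: one angle within 0.9 of 0, about 0.12 rad to either side of it will do; once the key is in, turning feels stiffer (about 0.3 Nm)
- key_drop (a joint): how far the key has been pressed down, m: 0 at the start (fully up), 0.020 fully home. It slides stiffly (about 2.5 N) and stays where it is left. Away from the hidden place it meets the sprung seat after 0.002. When it is fully home a bolt stands in front of a lug on the lid, so the lid cannot open; if the lid is not shut first, the bolt is in the lid's way
- lock_seat (a joint): how far the sprung seat inside the lock is pressed down by a blocked key, m: 0 at rest, about 1.5 N per mm, and it rises again when the key comes off or finds its place. The lock is forced and damaged at 0.011 (about 17 N)
- shoe_a: bystander: a finished black cloth shoe, white sole, olive-green last standing in it, 250 long x 92 wide x 98 high, lying beyond the case; origin at the centre of its underside
- shoe_b: bystander: a second shoe just like shoe_a, to the left on the table; origin at the centre of its underside
- last: bystander: an empty olive-green shoe last, 220 x 84 x 85 high, far left; origin at the centre of its underside
- tin: bystander: a small tin with a yellow band, 76 diameter x 85 high, on the right; origin at the centre of its underside
- hammer: bystander: a hammer lying on the table, far right; origin at its underside
- spool: bystander: a white thread spool, 48 diameter x 58 high, standing on the robot's side of the case; origin at the centre of its underside
- awl: bystander: an awl with a wooden handle lying on the robot's side of the case; origin at its underside

How it is judged (in metres and radians):
On the way, in this order (a step that is already met when the one before it is completed fails the run):
1. the lid is pushed fully shut (within 6 mm of its stop) while the key is still up (value of joint lid below 0.006 m and value of joint key_drop below 0.005 m), for 0.2 s.
2. the key has found its place and is pressed home (at least 16.5 of 20 mm) with the seat at rest (value of joint lid below 0.006 m and value of joint key_drop above 0.0165 m and value of joint lock_seat below 0.003 m), for 0.2 s.
At the end, for the whole second after the job is handed in: the lid is shut to within 6 mm of its stop, the key is down at least 16.5 mm of its 20 mm with the sprung seat at rest (under 3 mm), nothing moves and the robot has let go (all of step 2 and velocity of joint each of lid, key_drop below 0.01 m/s); the robot touches nothing.
It fails at once if the key is forced: the blocked seat is pressed down 11 mm or more (about 17 N) (value of joint lock_seat above 0.011 m).
It fails at once if one of the other things on the table is pushed more than 30 mm (distance of any of shoe_a, shoe_b, last, tin, hammer, spool, awl from where it was at the start of the episode above 0.03 m).
It fails at once if a shoe, the last, the tin or the spool is tipped over (angle between any of shoe_a, shoe_b, last, tin, spool's own z axis and vertical above 0.5 rad).
It also fails if it takes over 64 s, if anything falls off the work surface, if the arm or the gripper's body presses on something with over 40 N, if the wrist force passes 120 N, or if a joint passes its speed limit or range.

## Working session

There is one attempt and no reset: what is moved stays moved. The work goes in short steps, Python scripts to look and compute and a tool call to move; the robot and the scene stay as the last step left them, time stands still between calls to the robot, and variables do not carry over. Pictures are saved under pics/ and viewed, and the job is handed in when it is done.

Besides the shell and the picture viewer there is one more tool, called after ">>>" by a JSON object that holds its "fn" and its "kwargs". carry_out: Moves the arm, as the interface text tells. Its arguments: {"type":"object","properties":{"increments":{"type":"array","items":{"type":"array","items":{"type":"array","items":{"type":"number"}}}},"squeeze":{"type":"number"}},"required":["increments"]}

```bash
mkdir -p pics; python3 - <<'E'
from plant import get_obs, vision, bot
import cv2
o=get_obs();print(o)
for n in("top","side"):
    im=vision.snapshot(n);cv2.imwrite(f"pics/{n}0.png",im[:,:,::-1]);p=vision.camera_params(n);print(n,p)
E
```

```text
{'clock': 0.0, 'qpos': array([-1.37840801e+00,  2.77160637e-01, -2.79020843e-02,  1.26798569e+00,
        3.09768641e-06,  1.46743423e+00]), 'joint_velocities': array([ 1.30726533e-03, -7.18744513e-04, -4.59014916e-04,  1.02611540e-03,
       -4.60716603e-05,  2.73900022e-04]), 'tau': array([-1.18831736e-03, -4.45513809e+01,  2.95198560e+01,  1.64988858e-02,
       -1.43617131e-04,  1.40728295e-05]), 'ee_pos': array([ 182.0329074 , -597.13086238,  249.13249466]), 'tool_rot': array([-1.67553389,  1.56854424,  1.76180917]), 'ft_force': array([-0.17307131, -0.65459323,  0.26084266]), 'wrist_torque': array([ 0.0241858 , -0.03403772,  0.01648426]), 'grip_width': 1.0029638398184617}
top {'fx': 508.2276152322017, 'fy': 508.2276152322017, 'cx': 315.1230700081508, 'cy': 244.45139812771907, 'R': array([[-0.02431228, -0.99947206, -0.02155255],
       [-0.99277935,  0.02667143, -0.11695212],
       [ 0.11746521,  0.01855356, -0.99290367]]), 't': array([   5.91388902,  574.68616054, 1477.07808414])}
side {'fx': 560.1285124939667, 'fy': 560.1285124939667, 'cx': 320.74417069598917, 'cy': 232.09175517756663, 'R': array([[-0.99430853, -0.10559216, -0.0141717 ],
       [-0.05453651,  0.61872631, -0.78371138],
       [ 0.09152218, -0.77847804, -0.62096347]]), 't': array([ 532.97015738,  113.59233216, 1444.75013982])}
```

View pics/top0.png

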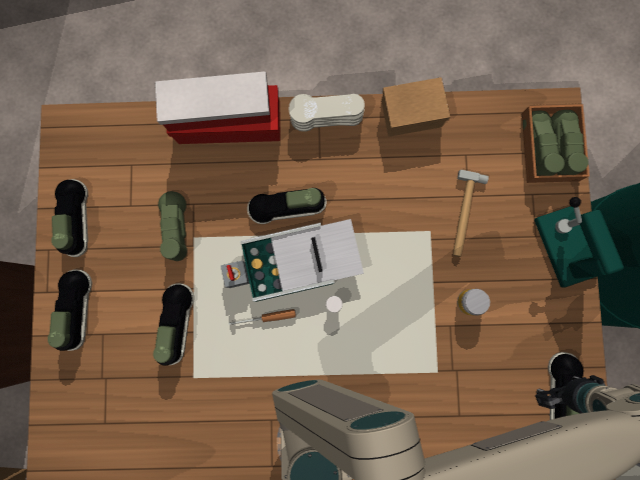

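View pics/side0.png

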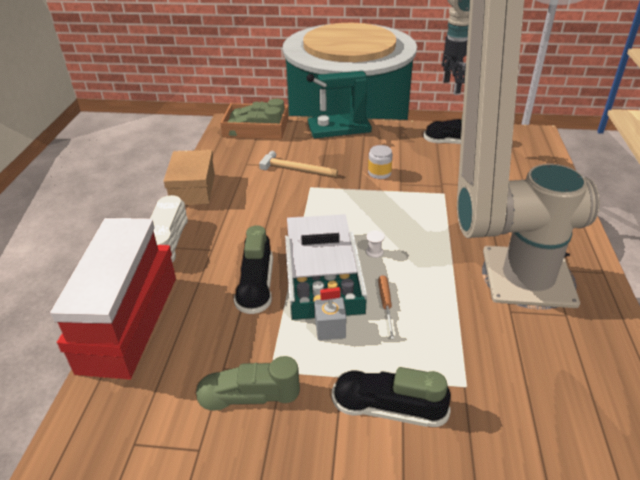

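The top view shows the case centred near (300,265), with the lock block at about (234,273) and the rib at about (317,252). The awl is near (265,318) and the spool near (334,304). I'll zoom in for exact pixels.

```bash
python3 - <<'E'
import cv2
a=cv2.imread("pics/top0.png")[210:335,210:370];cv2.imwrite("pics/topz.png",cv2.resize(a,None,fx=5,fy=4.8*1/0.96*0.96,interpolation=cv2.INTER_CUBIC)[:600])
a=cv2.imread("pics/side0.png")[205:345,280:400];cv2.imwrite("pics/sidez.png",cv2.resize(a,None,fx=4,fy=4,interpolation=cv2.INTER_CUBIC))
E
```

```text
(no output)
```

View pics/topz.png

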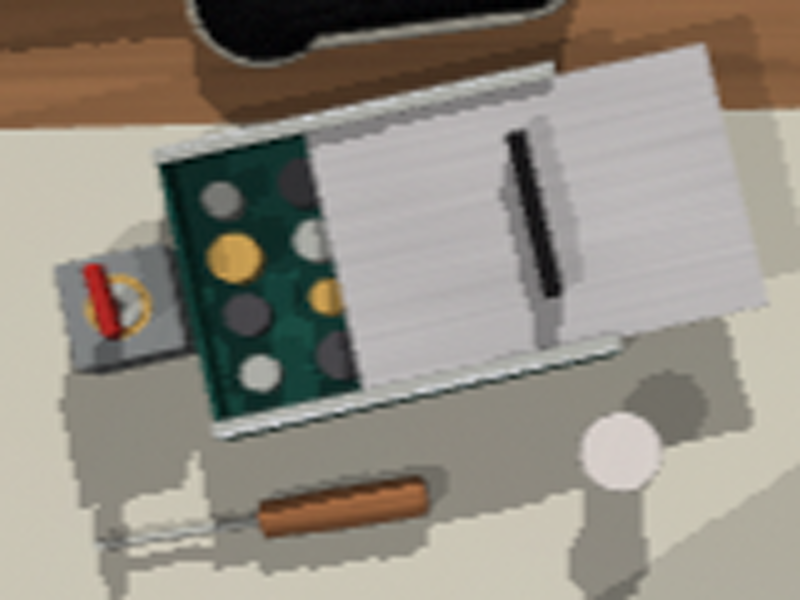

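View pics/sidez.png

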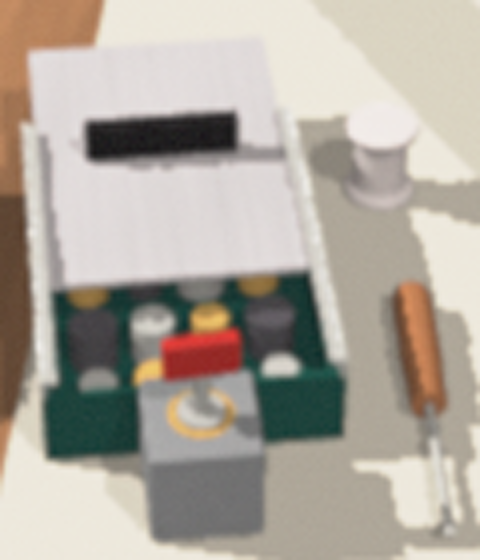

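```bash
cat > fit.py <<'E'
import numpy as np
from scipy.optimize import least_squares
from plant import vision
P={n:vision.camera_params(n) for n in("top","side")}
def proj(n,X):
    p=P[n];c=p["R"]@X+p["t"];return np.array([p["fx"]*c[0]/c[2]+p["cx"],p["fy"]*c[1]/c[2]+p["cy"]])
T=lambda u,v:(210+(u+.5)/5-.5,210+(v+.5)/4.8-.5)
S=lambda u,v:(280+(u+.5)/4-.5,205+(v+.5)/4-.5)
# (cam,pix,kind,args)
obs=[("top",T(57,267),'c',(33,190,70)),("top",T(75,364),'c',(-33,190,70)),("top",T(165,245),'c',(33,124,70)),
("top",T(553,62),'c',(90,-120,67)),("top",T(155,152),'c',(90,120,67)),("top",T(215,430),'c',(-90,120,67)),("top",T(620,342),'c',(-90,-120,67)),
("top",T(705,43),'l',(82,-120,60)),("top",T(768,303),'l',(-82,-120,60)),
("top",T(517,132),'l',(50,0,88)),("top",T(552,297),'l',(-50,0,88)),
("top",T(93,266),'k',(22,0,130)),("top",T(110,335),'k',(-22,0,130)),
("side",S(148,463),'c',(33,190,70)),("side",S(264,447),'c',(-33,190,70)),
("side",S(28,50),'l',(82,-120,60)),("side",S(262,38),'l',(-82,-120,60)),
("side",S(87,122),'l',(50,0,88)),("side",S(236,113),'l',(-50,0,88)),
("side",S(163,345),'k',(22,0,130)),("side",S(240,331),'k',(-22,0,130)),
("side",S(167,381),'k',(22,5,102)),("side",S(241,366),'k',(-22,5,102))]
def pt(q,k,a):
    x,y,th,l,kt=q;a=np.array(a,float)
    if k=='l':a[1]-=l
    if k=='k':
        c,s=np.cos(kt),np.sin(kt);a[:2]=[c*a[0]-s*a[1],157+s*a[0]+c*a[1]]
    c,s=np.cos(th),np.sin(th);return np.array([x+c*a[0]-s*a[1],y+s*a[0]+c*a[1],a[2]])
def f(q):return np.concatenate([proj(n,pt(q,k,a))-u for n,u,k,a in obs])
r=least_squares(f,[500,50,.2,80,0],loss='soft_l1',x_scale=[100,100,.1,100,.1]);print(r.x)
for o,e in zip(obs,f(r.x).reshape(-1,2)):print(o[0],o[2:],e.round(2))
q=r.x
print("rib",pt(q,'l',(0,0,74)),"lock",pt(q,'c',(0,157,70)))
E
python3 fit.py
```

```text
[5.22198260e+02 7.29052363e+01 2.00660124e-01 8.85949891e+01
 1.12097084e-01]
top ('c', (33, 190, 70)) [-0.29  0.15]
top ('c', (-33, 190, 70)) [0.71 2.2 ]
top ('c', (33, 124, 70)) [ 0.31 -0.38]
top ('c', (90, -120, 67)) [0.33 0.16]
top ('c', (90, 120, 67)) [-0.21 -0.19]
top ('c', (-90, 120, 67)) [0.65 2.39]
top ('c', (-90, -120, 67)) [0.95 2.  ]
top ('l', (82, -120, 60)) [-0.01  0.37]
top ('l', (-82, -120, 60)) [0.5  0.66]
top ('l', (50, 0, 88)) [-0.09  0.27]
top ('l', (-50, 0, 88)) [ 0.73 -0.18]
top ('k', (22, 0, 130)) [-0.42  0.14]
top ('k', (-22, 0, 130)) [1.12 0.73]
side ('c', (33, 190, 70)) [-0.3  -0.35]
side ('c', (-33, 190, 70)) [0.25 1.27]
side ('l', (82, -120, 60)) [-0.5   0.64]
side ('l', (-82, -120, 60)) [-0.41 -0.36]
side ('l', (50, 0, 88)) [-1.29  0.86]
side ('l', (-50, 0, 88)) [-0.09  0.4 ]
side ('k', (22, 0, 130)) [-0.75 -0.32]
side ('k', (-22, 0, 130)) [-0.48  0.1 ]
side ('k', (22, 5, 102)) [-1.1  1.3]
side ('k', (-22, 5, 102)) [-0.29  1.95]
rib [539.85668104 -13.91211364  74.        ] lock [490.90560804 226.75506555  70.        ]
```

```bash
cat > ov.py <<'E'
import cv2,numpy as np
from fit import *
def draw(n,img,q,box,s,out):
    x0,y0,x1,y1=box;a=cv2.resize(img[y0:y1,x0:x1],None,fx=s,fy=s,interpolation=cv2.INTER_CUBIC)
    def poly(k,pts,col):
        P_=[((np.array(proj(n,pt(q,k,p)))-[x0,y0]+.5)*s-.5) for p in pts]
        cv2.polylines(a,[np.round(P_).astype(int)],True,col,1)
    R=lambda w,h,y,z:[(w,y+h,z),(w,y-h,z),(-w,y-h,z),(-w,y+h,z)]
    poly('c',R(33,33,157,70),(255,0,255));poly('c',R(90,120,0,67),(0,255,255));poly('l',R(82,120,0,60),(255,0,0));poly('l',R(50,6,0,88),(0,255,0));poly('k',R(22,5,0,130),(255,255,0))
    cv2.imwrite(out,a)
if __name__=="__main__":
    draw("top",cv2.imread("pics/top0.png"),q,(210,210,370,330),5,"pics/topov.png")
    draw("side",cv2.imread("pics/side0.png"),q,(280,205,400,345),4,"pics/sideov.png")
E
python3 ov.py >/dev/null
```

```text
(no output)
```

View pics/topov.png

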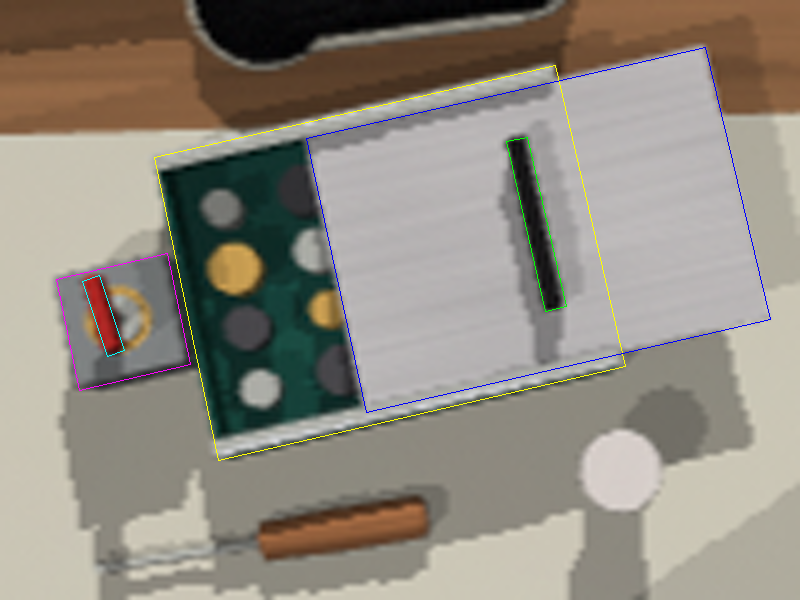

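View pics/sideov.png

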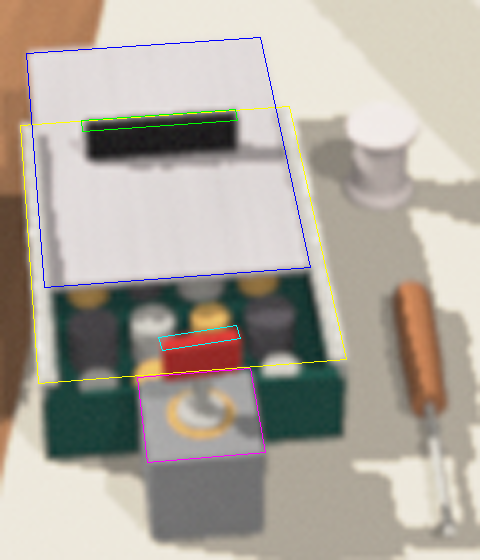

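The model outlines match the picture to within about 1 px, roughly 2 mm. The rib in the top overlay is at about (535,225) and the key at about (103,316). Next I'll plan the approach.

```bash
cat > mv.py <<'E'
import numpy as np,sys,json
from scipy.spatial.transform import Rotation as Ro
def Rd(psi):  # tool x down, tool y (jaw) at world yaw psi
    x=np.array([0,0,-1.]);y=np.array([np.cos(psi),np.sin(psi),0]);return np.column_stack([x,y,np.cross(x,y)])
def inc(p0,psi0,p1,psi1):
    R0=Rd(psi0);w=Ro.from_matrix(R0.T@Rd(psi1)).as_rotvec();t=R0.T@(np.array(p1)-p0)/1000
    return np.r_[w,t].round(4)
E
python3 - <<'E'
from mv import *
from plant import get_obs
o=get_obs();R=Ro.from_euler('xyz',o['tool_rot']).as_matrix();print(R.round(3));psi=np.arctan2(R[1,1],R[0,1]);print(psi, o['qpos'])
E
```

```text
[[-0.     0.292 -0.957]
 [ 0.002 -0.957 -0.292]
 [-1.    -0.002 -0.   ]]
-1.274985489248155 [-1.37838940e+00  2.77110116e-01 -2.77638043e-02  1.26800192e+00
  3.12563002e-05  1.46739264e+00]
```

```bash
python3 - <<'E'
from mv import *
p0=np.array([182.2,-597.9,250.3]);p1=np.array([547,-50,220.]);a,b=-1.275,1.771
n=26
k=0;cp,ca=p0,a
for c in range(4):
    rows=[]
    for j in range(1,9):
        s=min(1,(8*c+j)/n)
        rows.append(list(map(float,inc(cp,ca,p0+s*(p1-p0),a+s*(b-a)).round(3))))
    s=min(1,(8*c+8)/n);cp=p0+s*(p1-p0);ca=a+s*(b-a);print(rows[0],rows[-1])
E
```

```text
[-0.117, 0.0, 0.0, 0.001, -0.016, -0.02] [-0.937, 0.0, 0.0, 0.009, -0.128, -0.156]
[-0.117, 0.0, 0.0, 0.001, 0.006, -0.024] [-0.937, 0.0, 0.0, 0.009, 0.05, -0.196]
[-0.117, 0.0, 0.0, 0.001, 0.024, -0.01] [-0.937, 0.0, 0.0, 0.009, 0.188, -0.076]
[-0.117, 0.0, 0.0, 0.001, 0.022, 0.013] [-0.234, 0.0, 0.0, 0.002, 0.043, 0.027]
```

>>> {"fn": "carry_out", "kwargs": {"increments": [[[-0.117, 0, 0, 0.001, -0.016, -0.02, 0.085], [-0.234, 0, 0, 0.002, -0.032, -0.039, 0.085], [-0.351, 0, 0, 0.003, -0.048, -0.059, 0.085], [-0.468, 0, 0, 0.004, -0.064, -0.078, 0.085], [-0.585, 0, 0, 0.006, -0.08, -0.098, 0.085], [-0.702, 0, 0, 0.007, -0.096, -0.117, 0.085], [-0.82, 0, 0, 0.008, -0.112, -0.137, 0.085], [-0.937, 0, 0, 0.009, -0.128, -0.156, 0.085]]]}}

```text
clock: 0.77
ee_pos: [294.4, -428.5, 240.7]
tool_rot: [-2.478, 1.57, 1.902]
ft_force: [0.2, -0.7, -0.8]
grip_width: 0.994
```

>>> {"fn": "carry_out", "kwargs": {"increments": [[[-0.117, 0, 0, 0.001, 0.006, -0.024, 0.085], [-0.234, 0, 0, 0.002, 0.012, -0.049, 0.085], [-0.351, 0, 0, 0.003, 0.019, -0.073, 0.085], [-0.468, 0, 0, 0.004, 0.025, -0.098, 0.085], [-0.585, 0, 0, 0.006, 0.031, -0.122, 0.085], [-0.702, 0, 0, 0.007, 0.038, -0.147, 0.085], [-0.82, 0, 0, 0.008, 0.044, -0.171, 0.085], [-0.937, 0, 0, 0.009, 0.05, -0.196, 0.085]]]}}

```text
clock: 1.43
ee_pos: [406.5, -260.3, 231.8]
tool_rot: [-2.85, 1.57, 2.467]
ft_force: [0.7, -0.5, 0.0]
grip_width: 0.991
```

>>> {"fn": "carry_out", "kwargs": {"increments": [[[-0.117, 0, 0, 0.001, 0.024, -0.01, 0.085], [-0.234, 0, 0, 0.002, 0.047, -0.019, 0.085], [-0.351, 0, 0, 0.003, 0.07, -0.029, 0.085], [-0.468, 0, 0, 0.004, 0.094, -0.038, 0.085], [-0.585, 0, 0, 0.006, 0.118, -0.048, 0.085], [-0.702, 0, 0, 0.007, 0.141, -0.057, 0.085], [-0.82, 0, 0, 0.008, 0.164, -0.067, 0.085], [-0.937, 0, 0, 0.009, 0.188, -0.076, 0.085]]]}}

```text
clock: 2.1
ee_pos: [518.6, -91.5, 222.7]
tool_rot: [2.937, 1.57, 2.909]
ft_force: [-0.2, 0.0, 0.1]
grip_width: 0.993
```

>>> {"fn": "carry_out", "kwargs": {"increments": [[[-0.117, 0, 0, 0.001, 0.022, 0.013, 0], [-0.234, 0, 0, 0.002, 0.043, 0.027, 0], [-0.234, 0, 0, 0.002, 0.043, 0.027, 0], [-0.234, 0, 0, 0.002, 0.043, 0.027, 0]]], "squeeze": 30}}

```text
clock: 2.43
ee_pos: [547.1, -49.9, 220.7]
tool_rot: [2.988, 1.569, -3.095]
ft_force: [-0.3, -0.6, -0.1]
grip_width: 0.447
```

```bash
python3 - <<'E'
from mv import *
from plant import get_obs,vision
import cv2
o=get_obs();R=Ro.from_euler('xyz',o['tool_rot']).as_matrix();print(R.round(3));print(np.arctan2(R[1,1],R[0,1]), o)
cv2.imwrite("pics/w1.png",vision.snapshot("wrist")[:,:,::-1]);print(vision.camera_params("wrist"))
E
```

```text
[[-0.001 -0.199  0.98 ]
 [-0.     0.98   0.199]
 [-1.     0.    -0.001]]
1.7711301201462732 {'clock': 2.4333, 'qpos': array([-2.08414003e-01,  1.61904560e-01, -2.33947006e-01,  1.17630648e+00,
       -3.55480578e-04, -4.08747704e-01]), 'joint_velocities': array([-0.03250328, -0.01512492, -0.01502125,  0.00887526, -0.00867846,
        0.00551707]), 'tau': array([  0.84131861, -37.24763274,  29.00743604,  -0.10889512,
         0.07986106,  -0.05077601]), 'ee_pos': array([547.11529342, -49.87892256, 220.66091929]), 'tool_rot': array([ 2.98819853,  1.56938897, -3.09465284]), 'ft_force': array([-0.30767793, -0.57633031, -0.14764258]), 'wrist_torque': array([-0.00789836, -0.0089998 , -0.0417362 ]), 'grip_width': 0.44658200339628307}
{'fx': 389.6507744568324, 'fy': 389.6507744568324, 'cx': 320.96350893076345, 'cy': 243.2253400243354, 'R': array([[-1.96717643e-01,  9.80460069e-01,  4.70466795e-04],
       [ 9.43459150e-01,  1.89163228e-01,  2.72217019e-01],
       [ 2.66808922e-01,  5.39937567e-02, -9.62235768e-01]]), 't': array([ 157.55324691, -532.84063099,  206.83094293])}
```

View pics/w1.png

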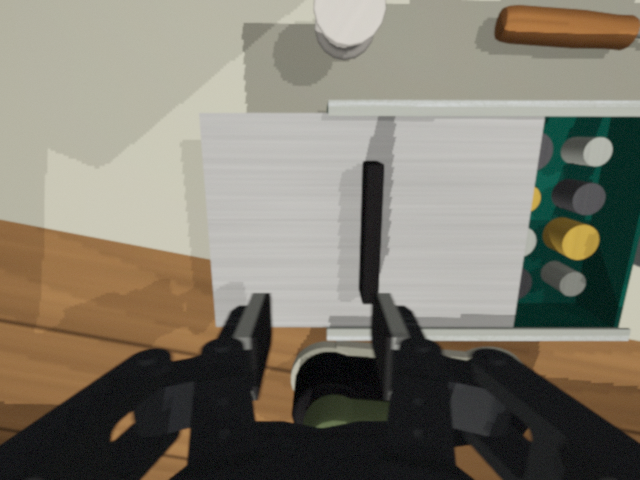

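The wrist view shows the rib at about (372,232), the lid corners at (201,113) and (216,327), and the guide ends at (328,101) and (328,341). I'll add these to the fit.

```bash
cat > fit2.py <<'E'
import io,contextlib
with contextlib.redirect_stdout(io.StringIO()):
    import fit
from fit import *
W=fit.P["wrist"]=vision.camera_params("wrist")
wo=[("wrist",u,k,a) for u,k,a in [((201,113),'l',(-82,-120,60)),((216,327),'l',(82,-120,60)),((328,101),'c',(-90,-120,67)),((328,341),'c',(90,-120,67)),
((374,163),'l',(-50,0,88)),((369,302),'l',(50,0,88)),((546,117),'l',(-82,120,60))]]
fit.obs+=wo
g=lambda w:(lambda q:np.concatenate([(proj(n,pt(q,k,a))-u)*(w if n=="wrist" else 1) for n,u,k,a in fit.obs]))
for w in(.001,1,3):
    r=least_squares(g(w),q,loss='soft_l1',x_scale=[100,100,.1,100,.1]);print(w,r.x.round(3))
    print([(proj(n,pt(r.x,k,a))-u).round(1).tolist() for n,u,k,a in wo])
E
python3 fit2.py
```

```text
0.001 [5.22198e+02 7.29050e+01 2.01000e-01 8.85950e+01 1.12000e-01]
[[1.0, 2.7], [3.4, 2.2], [2.1, 1.4], [1.2, 1.2], [5.2, 2.4], [4.9, 5.4], [2.3, -2.2]]
1 [5.21789e+02 7.20200e+01 1.96000e-01 9.00240e+01 1.25000e-01]
[[-1.8, 0.3], [0.0, 0.4], [1.6, -0.5], [-0.3, -0.1], [2.2, 0.8], [1.5, 4.1], [-0.3, -2.9]]
3 [5.21894e+02 7.18950e+01 1.95000e-01 8.99010e+01 1.28000e-01]
[[-1.8, 0.1], [-0.1, 0.2], [1.5, -0.6], [-0.6, -0.2], [2.2, 0.8], [1.4, 4.0], [-0.2, -2.7]]
```

>>> {"fn": "carry_out", "kwargs": {"increments": [[[0, 0, 0, 0.03, -0.003, 0, 0], [0, 0, 0, 0.06, -0.003, 0, 0], [0, 0, 0, 0.085, -0.003, 0, 0], [0, 0, 0, 0.11, -0.003, 0, 0], [0, 0, 0, 0.125, -0.003, 0, 0], [0, 0, 0, 0.134, -0.003, 0, 0], [0, 0, 0, 0.134, -0.003, 0, 0], [0, 0, 0, 0.134, -0.003, 0, 0]]]}}

```text
clock: 3.15
ee_pos: [547.4, -54.4, 87.5]
tool_rot: [2.953, 1.57, -3.133]
ft_force: [0.1, 0.6, 0.4]
grip_width: -0.003
```

```bash
cat > ob.py <<'E'
from mv import *
from plant import get_obs,vision
import cv2
def rep(name=None,cam="wrist"):
    o=get_obs();R=Ro.from_euler('xyz',o['tool_rot']).as_matrix()
    print(o['clock'],o['ee_pos'].round(1),'psi',np.arctan2(R[1,1],R[0,1]).round(3),'F',o['ft_force'].round(2),'M',o['wrist_torque'].round(3),'g',round(o['grip_width'],3),'q6',o['qpos'][5].round(2))
    if name: cv2.imwrite(f"pics/{name}.png",vision.snapshot(cam)[:,:,::-1])
E
python3 -c "
from ob import *;rep('w2')"
```

```text
3.15 [547.4 -54.4  87.5] psi 1.769 F [0.09 0.58 0.37] M [-0.058 -0.07  -0.013] g -0.003 q6 -0.41
```

View pics/w2.png

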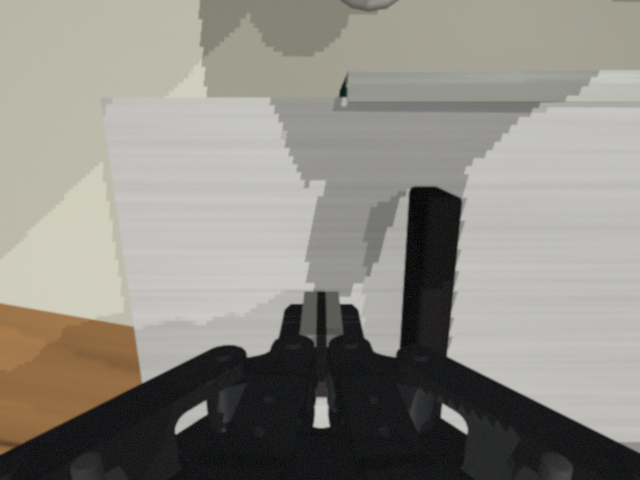

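The closed fingers (321,330) are beside the rib (430,270). I'll push towards the lock.

>>> {"fn": "carry_out", "kwargs": {"increments": [[[0, 0, 0, 0, 0.006, 0, 0], [0, 0, 0, 0, 0.012, 0, 0], [0, 0, 0, 0, 0.02, 0, 0], [0, 0, 0, 0, 0.03, 0, 0], [0, 0, 0, 0, 0.04, 0, 0], [0, 0, 0, 0, 0.05, 0, 0], [0, 0, 0, 0, 0.06, 0, 0], [0, 0, 0, 0, 0.07, 0, 0]]]}}

```text
clock: 3.87
ee_pos: [534.3, 16.0, 87.7]
tool_rot: [-0.406, 1.569, -0.206]
ft_force: [1.1, -2.8, 1.6]
grip_width: -0.001
```

>>> {"fn": "carry_out", "kwargs": {"increments": [[[0, 0, 0, 0, 0.008, 0, 0], [0, 0, 0, 0, 0.014, 0, 0], [0, 0, 0, 0, 0.019, 0, 0], [0, 0, 0, 0, 0.023, 0, 0], [0, 0, 0, 0, 0.025, 0, 0], [0, 0, 0, 0, 0.027, 0, 0]]]}}

```text
clock: 4.37
ee_pos: [528.3, 41.5, 87.1]
tool_rot: [3.132, 1.57, -2.952]
ft_force: [1.4, -1.7, 0.2]
grip_width: 0.001
```

```bash
python3 -c "
from ob import *;rep('w3')"
```

```text
4.3667 [528.3  41.5  87.1] psi 1.77 F [ 1.35 -1.69  0.16] M [-0.465 -0.222 -0.042] g 0.001 q6 -0.24
```

View pics/w3.png

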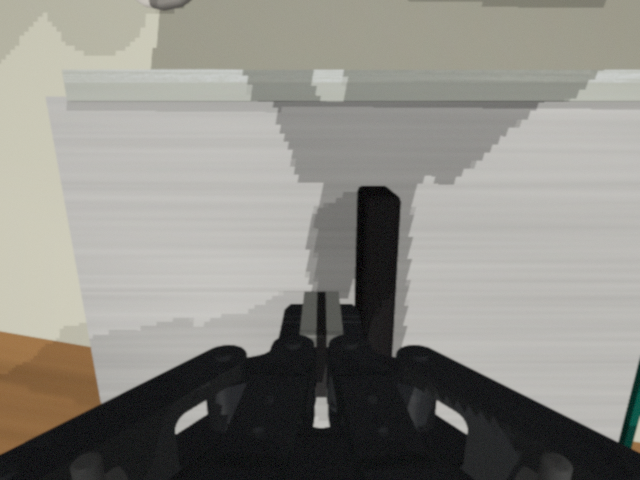

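The fingers are against the rib, now at (378,270). The lid slides at about 2 N and isn't shut yet, so I'll continue slowly until it hits the stop.

>>> {"fn": "carry_out", "kwargs": {"increments": [[[0, 0, 0, 0, 0.002, 0, 0], [0, 0, 0, 0, 0.004, 0, 0], [0, 0, 0, 0, 0.006, 0, 0], [0, 0, 0, 0, 0.008, 0, 0], [0, 0, 0, 0, 0.008, 0, 0]]]}}

```text
clock: 4.83
ee_pos: [526.5, 49.6, 87.1]
tool_rot: [2.338, 1.57, 2.538]
ft_force: [1.5, -0.9, 0.7]
grip_width: 0.002
```

>>> {"fn": "carry_out", "kwargs": {"increments": [[[0, 0, 0, 0, 0.002, 0, 0], [0, 0, 0, 0, 0.004, 0, 0], [0, 0, 0, 0, 0.004, 0, 0]]]}}

```text
clock: 5.08
ee_pos: [525.8, 53.0, 87.1]
tool_rot: [-2.416, 1.57, -2.216]
ft_force: [0.7, -3.2, -1.0]
grip_width: 0.001
```

>>> {"fn": "carry_out", "kwargs": {"increments": [[[0, 0, 0, 0, 0.002, 0, 0], [0, 0, 0, 0, 0.003, 0, 0], [0, 0, 0, 0, 0.003, 0, 0]]]}}

```text
clock: 5.33
ee_pos: [525.8, 53.3, 87.2]
tool_rot: [-1.735, 1.563, -1.537]
ft_force: [1.7, -11.4, -1.1]
grip_width: -0.005
```

>>> {"fn": "carry_out", "kwargs": {"increments": [[[0, 0, 0, 0, 0.002, 0, 0], [0, 0, 0, 0, 0.003, 0, 0], [0, 0, 0, 0, 0.003, 0, 0]]]}}

```text
clock: 5.58
ee_pos: [525.8, 53.5, 87.3]
tool_rot: [-1.692, 1.556, -1.496]
ft_force: [2.0, -17.7, -2.2]
grip_width: -0.0
```

>>> {"fn": "carry_out", "kwargs": {"increments": [[[0, 0, 0, 0, 0.001, 0, 0], [0, 0, 0, 0, 0.002, 0, 0], [0, 0, 0, 0, 0.002, 0, 0]]]}}

```text
clock: 5.83
ee_pos: [525.7, 53.6, 87.4]
tool_rot: [-1.679, 1.552, -1.484]
ft_force: [2.5, -22.9, -2.8]
grip_width: 0.001
```

```bash
python3 -c "
from ob import *;rep('w4')"
```

```text
5.8333 [525.7  53.6  87.4] psi 1.766 F [  2.54 -22.9   -2.83] M [-4.651 -0.498  0.016] g 0.001 q6 -0.21
```

View pics/w4.png

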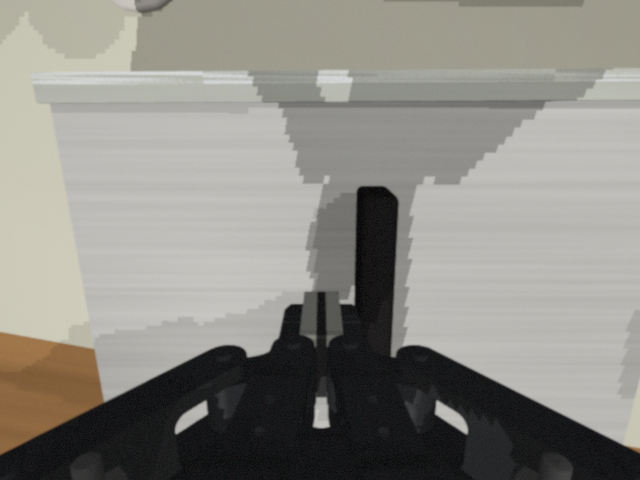

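The stop is reached: 23 N, and the plate's edge is flush with the guide end at (35,75). Next I'll back off, lift and move to view the key.

>>> {"fn": "carry_out", "kwargs": {"increments": [[[0, 0, 0, 0, -0.01, 0, 0], [0, 0, 0, 0, -0.02, 0, 0], [0, 0, 0, -0.03, -0.02, 0, 0], [0, 0, 0, -0.065, -0.02, 0, 0.085], [0, 0, 0, -0.1, 0.0, 0, 0.085], [0, 0, 0, -0.13, 0.03, 0, 0.085], [0, 0, 0, -0.144, 0.06, 0, 0.085], [0, 0, 0, -0.144, 0.09, -0.01, 0.085]]]}}

```text
clock: 6.55
ee_pos: [500.9, 149.5, 236.6]
tool_rot: [0.197, 1.56, 0.395]
ft_force: [1.2, 1.1, -0.7]
grip_width: 0.715
```

>>> {"fn": "carry_out", "kwargs": {"increments": [[[0, 0, 0, 0, 0.03, -0.01, 0.085], [0, 0, 0, 0, 0.06, -0.02, 0.085], [0, 0, 0, 0, 0.078, -0.03, 0.085], [0, 0, 0, 0, 0.078, -0.03, 0.085], [0, 0, 0, 0, 0.078, -0.03, 0.085]]]}}

```text
clock: 6.97
ee_pos: [451.2, 218.7, 231.3]
tool_rot: [2.007, 1.57, 2.209]
ft_force: [0.2, 0.3, -0.5]
grip_width: 0.996
```

```bash
python3 -c "
from ob import *;rep('w5');p=vision.camera_params('wrist');import pickle;pickle.dump(p,open('w5.pkl','wb'))"
```

```text
6.9667 [451.2 218.7 231.3] psi 1.773 F [ 0.18  0.3  -0.46] M [-0.032  0.026 -0.033] g 0.996 q6 0.12
```

View pics/w5.png

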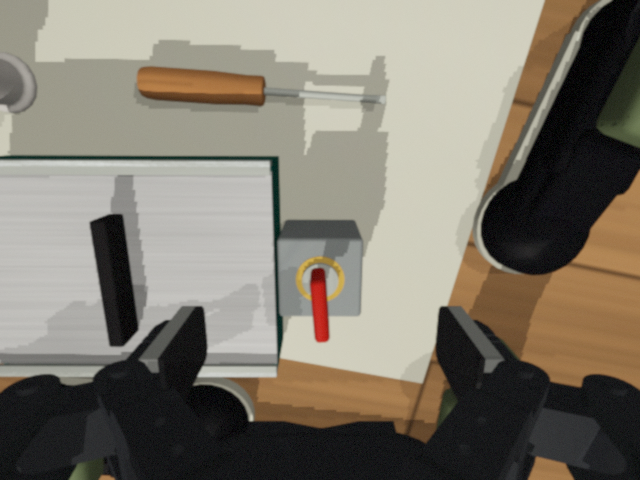

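```bash
python3 -c "
import cv2
a=cv2.imread('pics/w5.png')[210:350,240:400];cv2.imwrite('pics/w5z.png',cv2.resize(a,None,fx=4,fy=4,interpolation=cv2.INTER_CUBIC))"
```

```text
(no output)
```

View pics/w5z.png

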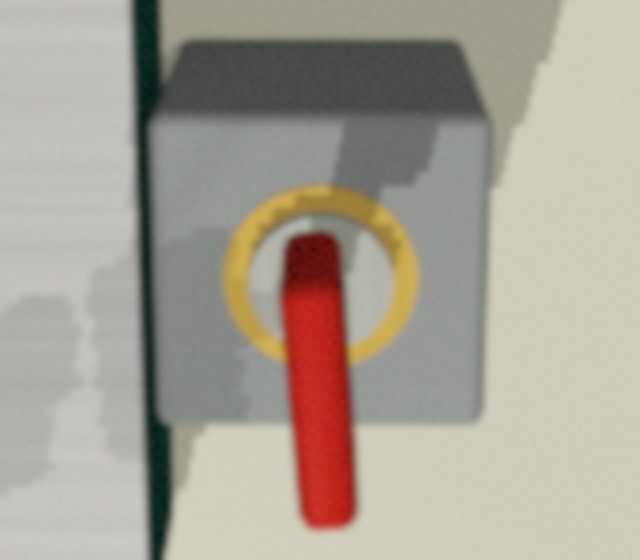

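The zoomed view shows the lock top with corners (150,115) and (480,420), and the key's top running from (312,290) to (328,523). I'll solve for both.

```bash
python3 - <<'E'
import pickle,numpy as np
p=pickle.load(open('w5.pkl','rb'))
def bp(u,v,z):
    u=240+(u+.5)/4-.5;v=210+(v+.5)/4-.5
    d=p['R'].T@np.array([(u-p['cx'])/p['fx'],(v-p['cy'])/p['fy'],1]);C=-p['R'].T@p['t'];return (C+d*(z-C[2])/d[2])[:2]
L=[bp(*a,70) for a in((150,115),(488,118),(480,420),(157,420))]
c=np.mean(L,0);print(np.round(L,1),c)
for i,j in((0,1),(3,2)):d=L[j]-L[i];print('y-dir yaw',np.arctan2(-d[0],d[1]),np.hypot(*d))
for i,j in((0,3),(1,2)):d=L[j]-L[i];print('x-dir',np.arctan2(d[1],d[0]),np.hypot(*d))
a,b=bp(312,290,130),bp(328,523,130);d=b-a;print(a,b,(a+b)/2,np.arctan2(d[1],d[0]),np.hypot(*d))
E
```

```text
[[465.7 186.6]
 [453.6 249.4]
 [515.  262. ]
 [527.8 198.6]] [490.54384563 224.18510708]
y-dir yaw 0.19005824228705467 63.92685076799688
y-dir yaw 0.1990294630796285 64.65823938631615
x-dir 0.19090046861645815 63.24919593682746
x-dir 0.20253673668109518 62.67399745249924
[471.00672003 219.37675479] [509.89843425 229.77617142] [490.45257714 224.57646311] 0.26128144873980996 40.25808368178269
```

>>> {"fn": "carry_out", "kwargs": {"increments": [[[-0.035, 0, 0, 0.0, 0, 0.02, 0.085], [-0.07, 0, 0, 0.0, -0.001, 0.0395, 0.085], [-0.07, 0, 0, 0.02, -0.001, 0.0395, 0.085], [-0.07, 0, 0, 0.05, -0.001, 0.0395, 0.085], [-0.07, 0, 0, 0.08, -0.001, 0.0395, 0.085], [-0.07, 0, 0, 0.1, -0.001, 0.0395, 0.06], [-0.07, 0, 0, 0.112, -0.001, 0.0395, 0.04], [-0.07, 0, 0, 0.112, -0.001, 0.0395, 0.04]]]}}

```text
clock: 7.68
ee_pos: [489.1, 222.6, 115.8]
tool_rot: [3.123, 1.564, -2.893]
ft_force: [-0.4, -0.3, -0.5]
grip_width: 0.6
```

```bash
python3 -c "
from ob import *;rep('w6')"
```

```text
7.6833 [489.1 222.6 115.8] psi 1.838 F [-0.38 -0.25 -0.47] M [-0.027  0.043  0.084] g 0.6 q6 0.04
```

View pics/w6.png

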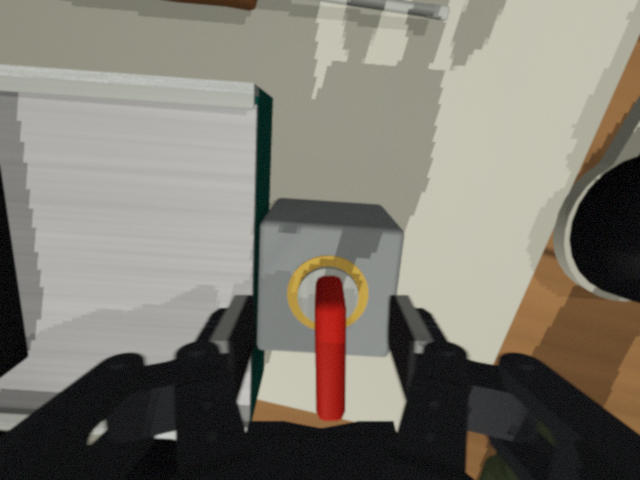

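The key (330,340) lies about 2.5 mm to the +y side of the jaws' middle (322), and its angle is well aligned. I'll correct that and close gently.

>>> {"fn": "carry_out", "kwargs": {"increments": [[[0, 0, 0, -0.002, 0.0015, 0.001, 0.04], [0, 0, 0, -0.002, 0.0025, 0.0015, 0.03], [0, 0, 0, -0.002, 0.0025, 0.0015, 0.02], [0, 0, 0, -0.002, 0.0025, 0.0015, 0.02], [0, 0, 0, -0.002, 0.0025, 0.0015, 0.02]]], "squeeze": 25}}

```text
clock: 8.15
ee_pos: [492.4, 227.6, 122.2]
tool_rot: [0.059, 1.569, 0.328]
ft_force: [0.5, -0.2, -0.7]
grip_width: 0.233
```

```bash
python3 -c "
from ob import *;rep('w7')"
```

```text
8.15 [492.4 227.6 122.2] psi 1.84 F [ 0.54 -0.15 -0.7 ] M [-0.011  0.011  0.029] g 0.233 q6 0.04
```

View pics/w7.png

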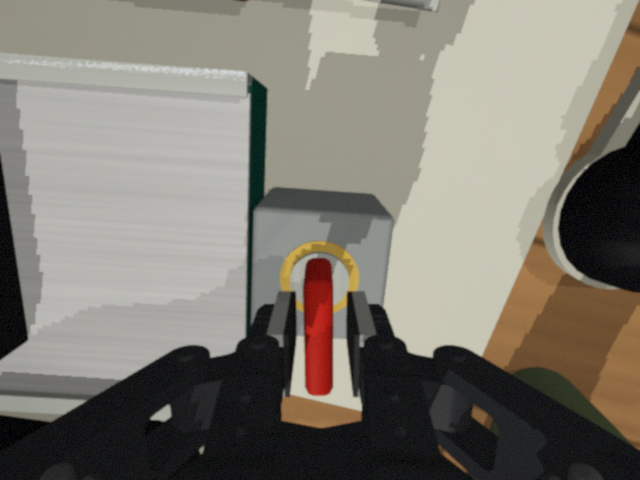

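>>> {"fn": "carry_out", "kwargs": {"increments": [[[0, 0, 0, 0.002, -0.001, -0.001, 0.02], [0, 0, 0, 0.002, -0.001, -0.001, 0.014], [0, 0, 0, 0.002, -0.001, -0.001, 0.008], [0, 0, 0, 0.002, -0.001, -0.001, 0.004], [0, 0, 0, 0.002, -0.001, -0.001, 0.004], [0, 0, 0, 0.002, -0.001, -0.001, 0.004]]], "squeeze": 40}}

```text
clock: 8.7
ee_pos: [490.7, 226.1, 119.1]
tool_rot: [2.892, 1.57, -3.122]
ft_force: [-0.4, -0.0, 0.2]
grip_width: 0.105
```

```bash
python3 -c "
from ob import *;rep('w8')"
```

```text
8.7 [490.7 226.1 119.1] psi 1.84 F [-0.39 -0.01  0.15] M [ 0.072  0.163 -0.003] g 0.105 q6 0.04
```

View pics/w8.png

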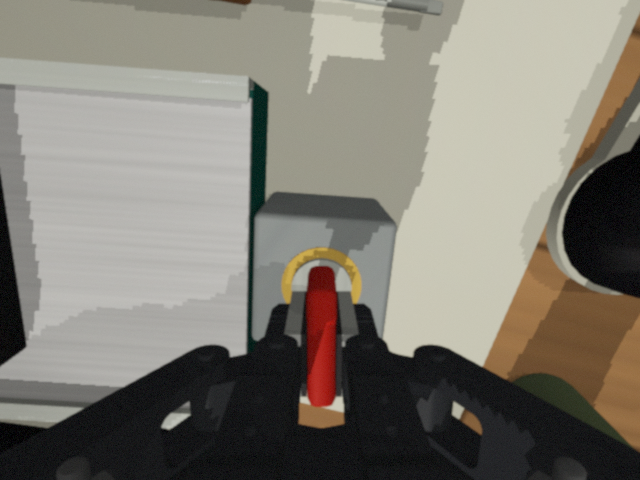

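The key is gripped with the opening at 9 mm and almost no load. I'll press lightly and feel the response.

>>> {"fn": "carry_out", "kwargs": {"increments": [[[0, 0, 0, 0.001, 0, 0, 0.004], [0, 0, 0, 0.002, 0, 0, 0.004], [0, 0, 0, 0.003, 0, 0, 0.004], [0, 0, 0, 0.003, 0, 0, 0.004], [0, 0, 0, 0.003, 0, 0, 0.004]]]}}

```text
clock: 9.17
ee_pos: [490.8, 226.1, 116.1]
tool_rot: [2.903, 1.57, -3.111]
ft_force: [-3.0, 1.0, 1.3]
grip_width: 0.109
```

>>> {"fn": "carry_out", "kwargs": {"increments": [[[0, 0, 0, 0.001, 0, 0, 0.004], [0, 0, 0, 0.002, 0, 0, 0.004], [0, 0, 0, 0.002, 0, 0, 0.004], [0, 0, 0, 0.002, 0, 0, 0.004]]]}}

```text
clock: 9.5
ee_pos: [490.9, 226.1, 114.3]
tool_rot: [2.922, 1.57, -3.092]
ft_force: [-4.5, -0.1, 3.8]
grip_width: 0.111
```

>>> {"fn": "carry_out", "kwargs": {"increments": [[[-0.05, 0, 0, 0, 0, 0, 0.004], [-0.1, 0, 0, 0, 0, 0, 0.004], [-0.1, 0, 0, 0, 0, 0, 0.004]]]}}

```text
clock: 9.75
ee_pos: [490.9, 226.1, 114.3]
tool_rot: [2.925, 1.57, -2.988]
ft_force: [-4.1, 0.0, 3.8]
grip_width: 0.11
```

```bash
python3 -c "
from ob import *;rep('w9')"
```

```text
9.75 [490.9 226.1 114.3] psi 1.941 F [-4.14  0.    3.84] M [0.006 0.894 0.061] g 0.11 q6 -0.06
```

View pics/w9.png

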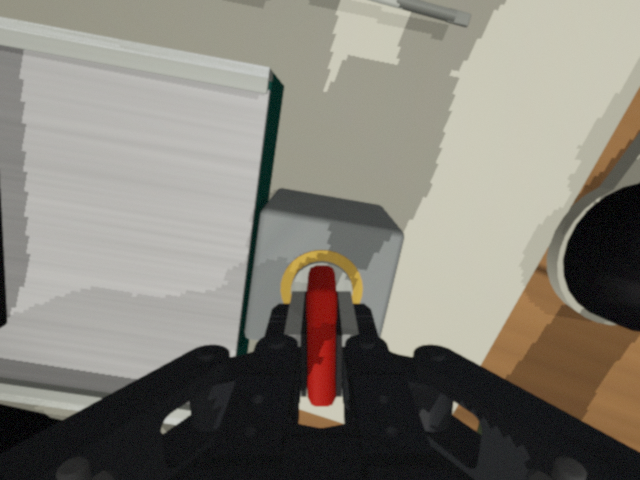

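The key turns with the gripper and shows no slip against the jaws. I'll keep turning in the positive direction.

>>> {"fn": "carry_out", "kwargs": {"increments": [[[-0.05, 0, 0, 0, 0, 0, 0.004], [-0.1, 0, 0, 0, 0, 0, 0.004], [-0.1, 0, 0, 0, 0, 0, 0.004]]]}}

```text
clock: 10.05
ee_pos: [490.9, 226.1, 114.3]
tool_rot: [2.906, 1.57, -2.908]
ft_force: [-4.6, -0.3, 3.0]
grip_width: 0.11
```

>>> {"fn": "carry_out", "kwargs": {"increments": [[[-0.05, 0, 0, 0, 0, 0, 0.004], [-0.1, 0, 0, 0, 0, 0, 0.004], [-0.1, 0, 0, 0, 0, 0, 0.004]]]}}

```text
clock: 10.3
ee_pos: [490.9, 226.0, 114.3]
tool_rot: [3.046, 1.57, -2.669]
ft_force: [-4.4, -0.7, 4.1]
grip_width: 0.109
```

>>> {"fn": "carry_out", "kwargs": {"increments": [[[-0.05, 0, 0, 0, 0, 0, 0.004], [-0.1, 0, 0, 0, 0, 0, 0.004], [-0.1, 0, 0, 0, 0, 0, 0.004]]]}}

```text
clock: 10.55
ee_pos: [490.9, 226.0, 114.3]
tool_rot: [3.032, 1.57, -2.583]
ft_force: [-5.2, 0.1, 3.7]
grip_width: 0.112
```

>>> {"fn": "carry_out", "kwargs": {"increments": [[[0, 0, 0, 0.001, 0, 0, 0.004], [0, 0, 0, 0.002, 0, 0, 0.004], [0, 0, 0, 0.002, 0, 0, 0.004], [0, 0, 0, 0.002, 0, 0, 0.004]]]}}

```text
clock: 10.88
ee_pos: [490.9, 226.0, 112.3]
tool_rot: [3.059, 1.57, -2.557]
ft_force: [-5.6, -0.2, 5.2]
grip_width: 0.108
```

>>> {"fn": "carry_out", "kwargs": {"increments": [[[-0.05, 0, 0, 0, 0, 0, 0.004], [-0.1, 0, 0, 0, 0, 0, 0.004], [-0.1, 0, 0, 0, 0, 0, 0.004]]]}}

```text
clock: 11.13
ee_pos: [490.9, 226.0, 112.1]
tool_rot: [2.979, 1.57, -2.535]
ft_force: [-3.4, -0.4, 1.6]
grip_width: 0.11
```

>>> {"fn": "carry_out", "kwargs": {"increments": [[[-0.05, 0, 0, 0, 0, 0, 0.004], [-0.1, 0, 0, 0, 0, 0, 0.004], [-0.1, 0, 0, 0, 0, 0, 0.004]]]}}

```text
clock: 11.38
ee_pos: [490.9, 226.0, 111.8]
tool_rot: [2.862, 1.57, -2.553]
ft_force: [-2.8, -0.4, 1.5]
grip_width: 0.114
```

The upward force fell from 5.2 N to 1.6 N at about 0.5 to 0.6 rad of turn and stayed low one step later. I'll press there in small steps.

>>> {"fn": "carry_out", "kwargs": {"increments": [[[0, 0, 0, 0.001, 0, 0, 0.004], [0, 0, 0, 0.002, 0, 0, 0.004], [0, 0, 0, 0.003, 0, 0, 0.004], [0, 0, 0, 0.003, 0, 0, 0.004], [0, 0, 0, 0.003, 0, 0, 0.004]]]}}

```text
clock: 11.8
ee_pos: [490.9, 226.0, 108.9]
tool_rot: [2.88, 1.57, -2.535]
ft_force: [-3.1, -0.6, -1.0]
grip_width: 0.105
```

```bash
python3 -c "
from ob import *;rep()"
```

```text
11.8 [490.9 226.  108.9] psi 2.439 F [-3.12 -0.57 -1.01] M [-0.116  0.708  0.003] g 0.105 q6 -0.56
```

>>> {"fn": "carry_out", "kwargs": {"increments": [[[0, 0, 0, 0.001, 0, 0, 0.004], [0, 0, 0, 0.002, 0, 0, 0.004], [0, 0, 0, 0.003, 0, 0, 0.004], [0, 0, 0, 0.003, 0, 0, 0.004]]]}}

```text
clock: 12.13
ee_pos: [491.0, 226.0, 106.1]
tool_rot: [2.82, 1.57, -2.594]
ft_force: [-3.7, -1.0, 1.1]
grip_width: 0.11
```

```bash
python3 -c "
from ob import *;rep('w10')"
```

```text
12.1333 [491.  226.  106.1] psi 2.44 F [-3.75 -1.03  1.11] M [-0.203  0.823 -0.039] g 0.11 q6 -0.56
```

View pics/w10.png

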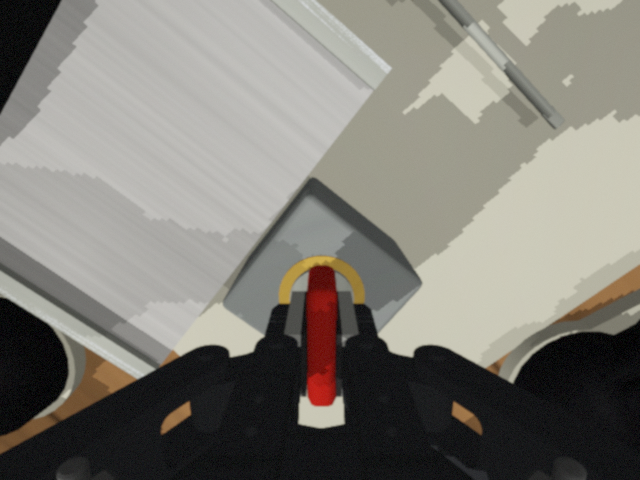

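The key (321,335) still sits the same in the jaws, 13 mm down from the start, and the force is still low. So it is in, and I'll press it home.

>>> {"fn": "carry_out", "kwargs": {"increments": [[[0, 0, 0, 0.001, 0, 0, 0.004], [0, 0, 0, 0.002, 0, 0, 0.004], [0, 0, 0, 0.003, 0, 0, 0.004], [0, 0, 0, 0.004, 0, 0, 0.004], [0, 0, 0, 0.004, 0, 0, 0.004]]]}}

```text
clock: 12.6
ee_pos: [491.0, 226.0, 102.0]
tool_rot: [2.71, 1.57, -2.704]
ft_force: [-4.2, -1.7, 0.1]
grip_width: 0.111
```

>>> {"fn": "carry_out", "kwargs": {"increments": [[[0, 0, 0, 0.001, 0, 0, 0.004], [0, 0, 0, 0.002, 0, 0, 0.004], [0, 0, 0, 0.003, 0, 0, 0.004], [0, 0, 0, 0.003, 0, 0, 0.004]]]}}

```text
clock: 12.93
ee_pos: [491.0, 226.0, 99.1]
tool_rot: [2.754, 1.57, -2.66]
ft_force: [-4.8, -1.3, 0.6]
grip_width: 0.112
```

>>> {"fn": "carry_out", "kwargs": {"increments": [[[0, 0, 0, 0.001, 0, 0, 0.004], [0, 0, 0, 0.002, 0, 0, 0.004], [0, 0, 0, 0.002, 0, 0, 0.004], [0, 0, 0, 0.002, 0, 0, 0.004]]]}}

```text
clock: 13.27
ee_pos: [491.2, 226.1, 99.0]
tool_rot: [-1.328, 1.571, -0.458]
ft_force: [-8.2, -2.5, 12.4]
grip_width: 0.108
```

It bottomed at z 99.0, exactly 20 mm of travel, with 12 N at the stop. I'll relieve the load, open and lift clear.

>>> {"fn": "carry_out", "kwargs": {"increments": [[[0, 0, 0, -0.0015, 0, 0, 0.004], [0, 0, 0, -0.002, 0, 0, 0.01], [0, 0, 0, -0.002, 0, 0, 0.02], [0, 0, 0, -0.002, 0, 0, 0.035], [0, 0, 0, -0.002, 0, 0, 0.05], [0, 0, 0, -0.002, 0, 0, 0.05]]]}}

```text
clock: 13.77
ee_pos: [492.4, 226.5, 99.7]
tool_rot: [-0.595, 1.568, 0.274]
ft_force: [-0.5, 0.3, -0.5]
grip_width: 0.583
```

>>> {"fn": "carry_out", "kwargs": {"increments": [[[0, 0, 0, -0.01, 0, 0, 0.05], [0, 0, 0, -0.03, 0, 0, 0.05], [0, 0, 0, -0.06, 0, 0, 0.05], [0, 0, 0, -0.09, 0, 0, 0.05], [0, 0, 0, -0.12, 0, 0, 0.05], [0, 0, 0, -0.14, 0, -0.02, 0.05], [0, 0, 0, -0.14, 0, -0.04, 0.05], [0, 0, 0, -0.14, 0, -0.04, 0.05]]]}}

```text
clock: 14.43
ee_pos: [464.7, 194.4, 242.1]
tool_rot: [-0.893, 1.568, -0.025]
ft_force: [0.0, -0.7, -0.5]
grip_width: 0.586
```

```bash
python3 -c "
from ob import *;rep('w11');p=vision.camera_params('wrist');import pickle;pickle.dump(p,open('w11.pkl','wb'))
rep('s2','side');import cv2
a=cv2.imread('pics/s2.png')[205:345,280:400];cv2.imwrite('pics/s2z.png',cv2.resize(a,None,fx=4,fy=4,interpolation=cv2.INTER_CUBIC))"
```

```text
14.4333 [464.7 194.4 242.1] psi 2.439 F [ 0.01 -0.74 -0.46] M [-0.061  0.064  0.007] g 0.586 q6 -0.6
14.4833 [465.2 195.1 240.9] psi 2.439 F [0.1  0.34 0.39] M [0.023 0.037 0.022] g 0.587 q6 -0.6
```

View pics/w11.png

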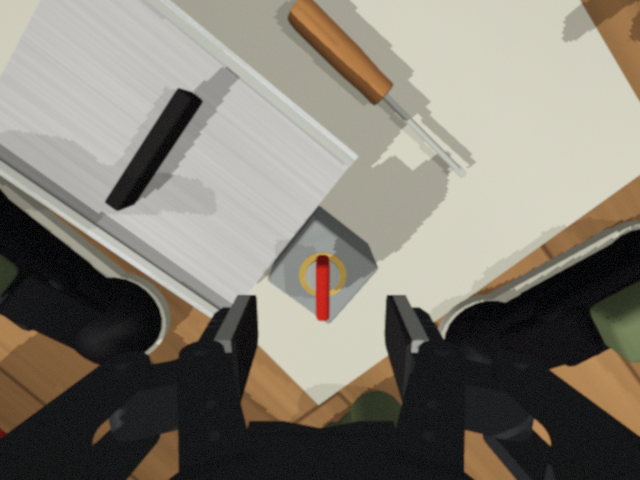

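View pics/s2z.png

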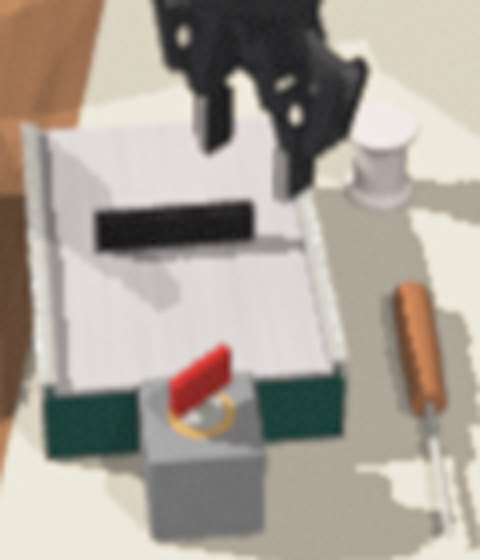

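Both pictures show the lid shut, with the rib at (175,228) in the side zoom. The key is turned and low in the block at (200,380), and the gripper is clear. One numeric check before I hand in.

```bash
python3 - <<'E'
import io,contextlib
with contextlib.redirect_stdout(io.StringIO()):
    from fit import *
for d in (0,16.5,20):
    for nm,a in(("+x low",(22,0,102-d)),("+x top",(22,0,130-d)),("-x top",(-22,0,130-d))):
        u=proj("side",pt([521.9,72,.196,0,.67],'k',a));print(d,nm,((u-[280,205]+.5)*4-.5).round(0))
for l in(0,6):
    for s in(50,-50):
        u=proj("side",pt([521.9,72,.196,l,.67],'l',(s,0,88)));print("rib",l,((u-[280,205]+.5)*4-.5).round(0))
E
```

```text
0 +x low [170. 393.]
0 +x top [170. 356.]
0 -x top [227. 317.]
16.5 +x low [171. 413.]
16.5 +x top [170. 378.]
16.5 -x top [227. 339.]
20 +x low [171. 418.]
20 +x top [170. 382.]
20 -x top [227. 343.]
rib 0 [ 92. 214.]
rib 0 [253. 203.]
rib 6 [ 91. 208.]
rib 6 [252. 196.]
```

```bash
python3 -c "
from plant import bot;print(bot.finish_job())"
```

```text
the job is handed in; nothing more can be done
None
```

The lid is shut and the key is pressed fully home. The gripper had let go and lifted clear when I handed the job in, with the arm's clock at about 14.5 s of the 64 s allowed. The job was accepted, but no verdict was reported.

- **Lid:** I pushed the rib with closed fingers until it hit a hard stop at about 23 N. In the last side picture, the rib sits where my model puts it for a shut lid.
- **Key:** I pinched the handle and turned it under 4–5 N. Resistance fell from 5.2 N to 1.6 N about 0.6 rad counter-clockwise of zero. I took it one small step further, to about 0.67 rad, and pressed it down there with little resistance.
- **Home position:** The key bottomed after 20 mm of travel, with 12 N at the stop. After release, the side picture agrees with about 20 mm of drop (key edges read off by eye, within a few zoomed pixels).
- **Lock seat and other things:** The upward force while the key was blocked was at most about 5 N, well under the 17 N limit. I saw nothing else on the table disturbed, though the last pictures show only part of it.

The vertical force read lower than the stated 2.5 N friction while the key was sliding in, even slightly negative once. I therefore judged that it had gone home from the travel, the stop and the pictures.

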